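Load and clamp a cigar mould in the bench press

ROBOT

A 7-joint arm with a two-finger parallel gripper is mounted at the origin on the work surface. World frame = base frame: x ahead of the robot, y to its left, z up, the work surface at z = 0. Lengths are in m, angles in rad, forces in N, time in s.
With the tool pointing down it reaches from about 0.375 to 0.925 m from the base axis. Payload 3.1 kg.
Tool frame: the origin (TCP) lies between the finger pads; the fingertips stand 19 mm ahead of it and the grasp point (between the pads) is the TCP; z points along the fingers, y is the line along which they close (so a half turn about z gives the same grasp; the last joint's range is limited). The gripper opens to 85 mm and grips with 20 to 120 N. Pads are 22 mm wide; open, the fingers measure 114 mm over their backs; the gripper's body (76 mm by 85 mm) begins 54 mm behind the grasp point. The pads swing forward as they close: fully open they stand 13 mm farther back than shut.
Start: joints at [-1.257, 0.383, 0.044, 1.598, -0.018, 1.161, -0.05], TCP at [0.26, 0.596, 0.25] pointing down, gripper open.
Joint ranges: [-2.61, 2.61], [-0.41, 2.15], [-1.48, 1.57], [0, 2.5], [-1.57, 4.71], [0.05, 1.97], [-2.85, 2.85]. Speed limits (rad/s): [2.79, 2.79, 3.14, 3.14, 3.14, 3.14, 3.14].

INTERFACE

Orientations are given as a unit quaternion [x, y, z, w].
In Python, from bench import move_ptp, movel, move_j, move_gripper, pause, inverse_kinematics, read_camera, camera_params, MotionError, sign_off, look_for, tip_of, read_time_s, read_qpos, read_joint_vel, read_effort, read_eef_pos, read_tcp_rot, read_ft_force, read_ft_torque, read_finger_gap, read_grasp_force gives the robot as it stands. Calls block until the motion is done:
- move_ptp(position, orientation): joint-space move of the TCP to a pose.
- movel(position, orientation=None, speed=0.15): straight line of the TCP; orientation=None keeps the orientation; speed is the mean speed in m/s.
- move_j(angles): joint-space move.
- move_gripper(opening, effort=None): finger opening in m; effort is the grip in N (None keeps the last); returns when the fingers have stopped.
- pause(seconds).
- inverse_kinematics(position, orientation): joint angles nearest the present ones, or None.
- read_camera(name): name is "side" or "top" or "wrist"; returns the picture (420x560x3 uint8, red, green, blue); there is no depth.
- camera_params(name): a dict with "K" (3x3 intrinsics, pixels), "camera_from_world" (4x4, takes a point from world to camera coordinates). Camera axes: x right, y down, z forward; pixel columns grow to the right and rows downward; lengths in m; the calibration is good to about 2 mm. A picture is of the moment at which its call begins: read the wrist's pose just before it. camera_params takes no time and is no camera call; for the wrist camera it gives the pose at the moment of the call.
A pose or a line that the arm cannot do raises MotionError and nothing moves.
- sign_off(): hands the job in; it is judged then, once.
Trained networks look in the newest picture that a camera, given by its name, has taken for a name from the list of things; names that differ only in an ending like _2 or _b are one class to them, and where a whole thing is asked for, a point or a joint stands for the part that bears it (a point fixed in the world has none). Each returns a list of dicts, best first, with "confidence" (0 to 1); they miss things now and then, are a little off and sometimes report something else, mostly with a low value. They report only what shows in the picture. A call takes as long as a camera call.
- look_for(camera, name): "at" ([column, row] in pixels, amid what is visible of it).
- tip_of(camera, name): "at" ([column, row] in pixels: a listed point, or the origin of a listed thing).
Readings, each from a call of its own:
- read_time_s(): time.
- read_qpos(): joint angles.
- read_joint_vel(): joint speeds.
- read_effort(): joint torques, N m.
- read_eef_pos(): TCP position.
- read_tcp_rot(): TCP orientation.
- read_ft_force(): force on the tool from outside, world axes, zero at the start.
- read_ft_torque(): the same for the moment, N m.
- read_finger_gap(): finger opening in m.
- read_grasp_force(): force on a finger pad.
Only numpy, scipy, OpenCV 4.12 (cv2) and the standard library are available. Lean on these libraries where they do the work, as an engineer would, in place of code of your own. Each camera call takes 0.05 s, during which the arm holds its last target. There are 200 camera calls.

TASK

The filled cigar mould lies only part of the way along the bed of the little bench press. Push it along the bed until it is fully home against the end stop, and only then turn the handwheel clockwise by its crank knob until you feel the platen bear down firmly on the mould, without forcing it, and let go so that it stays clamped. Leave the knife, the gum cup and the ring gauge where they are.

Things in the scene. Friction and masses are not known exactly. Their poses are not given: they have to be found in the camera images.
- press: fixed bench press; origin on the table under the vertical screw axis, z up, +y along the bed to the end stop. Bed top 20 mm above the table, y -280 to 150. Guide rails: inner faces x = -53 and 53, top at 34 mm. Green column at x -145 to -95, y -40 to 40; its arm reaches over the bed (x to 40, y -30 to 30, z 151 to 190 mm)
- stop_face (a point): middle of the end stop's face, towards which the mould is pushed: a steel cross bar at the end of the bed, face at y = 140 mm in the press's frame, top 48 mm above the table
- mould: loose two-part wooden cigar mould on the bed, 100 (x) by 280 mm (y), 0.5 to 0.95 kg; origin at the centre of its underside. The upper half stands 6 to 14 mm off the lower by how full it is: its top is 56 to 64 mm above the underside, not told exactly, and does not yield. Fully home, its +y end touches the stop and its origin is over the press's
- platen: the square pressing plate with its rubber pad, 90 by 90 mm and 16 mm thick, at the screw's lower end; the pad gives about 1 mm per 20 N; origin at the centre of its underside, the pressing face. It only moves up and down, with the handwheel
- press_wheel (a joint): angle of the handwheel (rad), 0 to 13.6; grows turning clockwise seen from above and lowers the platen 5.1 mm per rad. Starts at 1.4 to 3.2; the mould is met after more than one full turn. It drags with 0.2 N m (3 N at the knob) and stays where left; 20 N of platen force adds only 1.6 N at the knob
- wheel_hub (a point): centre of the flat handwheel, on the screw axis, 202 mm above the table. The rim is 136 mm across with its top 208 mm above the table; the 16 mm thick screw in the middle rises to at most 262 mm
- knob_grip (a point): grip point, 236 mm above the table, on the axis of the upright black crank knob on the rim, 62 mm from the screw axis: 22 mm across, 212 to 254 mm above the table. It spins freely on its spindle, so it can be carried round with the gripper's yaw unchanged. Open the gripper no wider than 55 mm to go over it
- chaveta: bystander: flat half-moon tobacco knife, 45 by 130 by 4 mm, on the cutting board beyond the press; origin at the underside
- gum_cup: bystander: white ceramic cup, 68 mm across, 55 mm high; origin at the centre of its underside
- ring_gauge: bystander: aluminium plate with four holes, 60 by 150 by 8 mm; origin at the centre of its underside

How it is judged:
On the way, in this order (a step that is already met when the one before it is completed fails the run):
1. the mould is pushed home against the end stop (within 4 mm) while the platen is still clear of it (y of mould in the frame of press above -0.004 m and contact force between platen and mould below 0.5 N), for 0.2 s.
2. the platen bears on the mould with more than 10 N (contact force between platen and mould above 10 N), for 0.2 s.
At the end, for the whole second after the job is handed in: The mould is home against the end stop (within 4 mm), the platen bears on it with more than 10 N, and the wheel and mould are at rest (y of mould in the frame of press above -0.004 m and contact force between platen and mould above 10 N and velocity of joint press_wheel between -0.05 and 0.05 rad/s and linear speed of mould below 0.01 m/s); the robot touches nothing.
It fails at once if the platen is forced onto the mould with more than 150 N (contact force between platen and mould above 150 N).
It fails at once if a bystander (knife, gum cup or ring gauge) is moved more than 20 mm (distance of any of chaveta, gum_cup, ring_gauge from where it was at the start of the episode above 0.02 m).
It also fails if it takes over 72 s, if anything falls off the work surface, if the arm or the gripper's body presses on something with over 40 N, if the wrist force passes 120 N, or if a joint passes its speed limit or range.

## Working session

There is one attempt and no reset: what is moved stays moved. The work goes in short steps, each a Python script; the robot and the scene stay as the last script left them, time stands still between calls to the robot, and variables do not carry over. Pictures are saved under pics/ and viewed, at most 10 in all, crops included, and the job is handed in when it is done.

```bash
mkdir -p pics
cat > h.py <<'E'
import numpy as np, cv2
from bench import *
def ray(cam,px):
    p=camera_params(cam);T=np.linalg.inv(p["camera_from_world"]);d=T[:3,:3]@np.linalg.inv(p["K"])@[px[0],px[1],1]
    return T[:3,3],d
def at_z(cam,px,z):
    o,d=ray(cam,px);return o+d*(z-o[2])/d[2]
def tri(l):
    A=np.zeros((3,3));b=np.zeros(3)
    for cam,px in l:
        o,d=ray(cam,px);d=d/np.linalg.norm(d);M=np.eye(3)-np.outer(d,d);A+=M;b+=M@o
    return np.linalg.solve(A,b)
def proj(cam,P):
    p=camera_params(cam);q=p["camera_from_world"]@np.r_[P,1];q=p["K"]@q[:3];return q[:2]/q[2]
E
python3 - <<'E'
from h import *
np.set_printoptions(precision=4,suppress=True)
Z=dict(wheel_hub=.202,knob_grip=.236,stop_face=None,mould=.02,platen=None,press=0,gum_cup=0,chaveta=None,ring_gauge=0)
for c in ("top","side"):
    im=read_camera(c);cv2.imwrite(f"pics/{c}0.png",im[...,::-1])
    for n,z in Z.items():
        for r in tip_of(c,n)[:2]:
            print(c,n,round(r["confidence"],2),np.round(r["at"]),at_z(c,r["at"],z) if z is not None else "")
print(read_time_s(),read_eef_pos(),read_tcp_rot())
E
```

```text
top wheel_hub 0.84 [268. 236.] [0.549  0.0638 0.202 ]
top knob_grip 0.61 [285. 238.] [0.5403 0.0115 0.236 ]
top stop_face 0.97 [228. 246.] 
top mould 0.8 [302. 233.] [ 0.5612 -0.0439  0.02  ]
top platen 0.68 [269. 237.] 
top press 0.93 [267. 239.] [0.5424 0.0759 0.    ]
top gum_cup 0.79 [423. 255.] [ 0.4802 -0.4674  0.    ]
top chaveta 0.66 [305. 169.] 
top ring_gauge 0.66 [161. 239.] [0.5483 0.4446 0.    ]
side wheel_hub 0.57 [252. 179.] [0.5526 0.0654 0.202 ]
side knob_grip 0.69 [249. 182.] [0.5363 0.0015 0.236 ]
side knob_grip 0.61 [252. 176.] [0.548  0.0289 0.236 ]
side stop_face 0.96 [239. 199.] 
side stop_face 0.52 [238. 167.] 
side mould 0.72 [261. 252.] [ 0.5604 -0.0478  0.02  ]
side platen 0.67 [254. 198.] 
side press 0.62 [255. 236.] [0.5572 0.0499 0.    ]
side gum_cup 0.59 [257. 391.] [ 0.4783 -0.4684  0.    ]
side chaveta 0.73 [252. 234.] 
side chaveta 0.6 [342. 247.] 
side ring_gauge 0.85 [239. 166.] [ 0.5631  0.4531 -0.    ]
1.0 [0.2601 0.5957 0.2503] [ 0.2044  0.9789  0.     -0.    ]
```

```bash
ls; ls pics
```

```text
h.py
pics
side0.png
top0.png
```

View pics/top0.png

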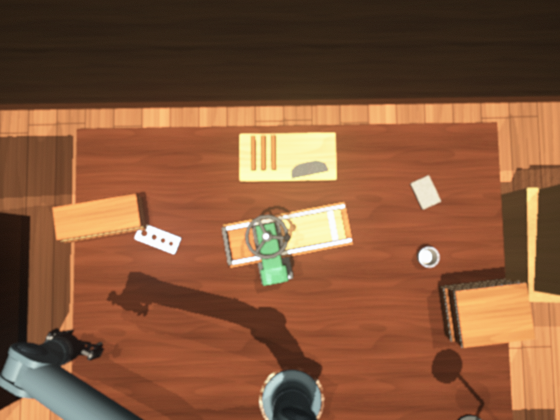

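View pics/side0.png

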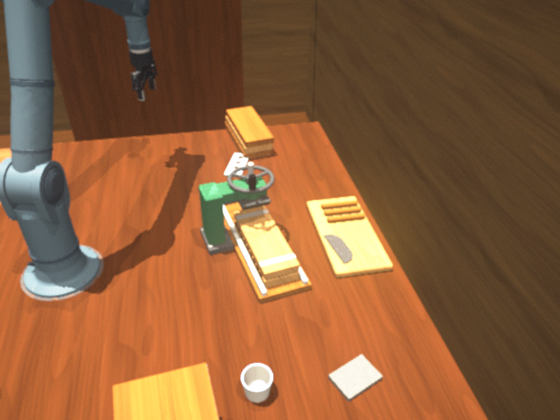

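```bash
cat >> h.py <<'E'
def down(a): # tool x axis at world angle a (rad), z down
    return [np.cos(a/2),np.sin(a/2),0,0]
np.set_printoptions(precision=4,suppress=True)
E
python3 - <<'E'
from h import *
p=np.linalg.inv(camera_params("wrist")["camera_from_world"]);print(p[:3,3]-read_eef_pos(),p[:3,2])
s=tri([("top",(228,246)),("side",(239,199))]);print("stop",s)
a=np.radians(180)
for P in ([.45,0,.42],):
    print(inverse_kinematics(P,down(a)))
    P0=read_eef_pos();movel([.26,.596,.36]);move_ptp(P,down(a))
pw=np.linalg.inv(camera_params("wrist")["camera_from_world"]);print(pw[:3,3]-read_eef_pos(),pw[:3,2])
im=read_camera("wrist");cv2.imwrite("pics/w0.png",im[...,::-1])
for n,z in dict(wheel_hub=.202,knob_grip=.236,stop_face=.034,mould=.02,press=0).items():
    for r in tip_of("wrist",n)[:2]: print(n,r["confidence"],r["at"],at_z("wrist",r["at"],z))
print(read_time_s())
E
```

```text
[-0.0746  0.0323  0.1232] [ 0.2887 -0.1251 -0.9492]
stop [0.5253 0.2078 0.0299]
[-0.6245 -0.1558  0.4751  1.8284  0.0715  1.4522  1.408 ]
[-0.0814 -0.0003  0.1232] [ 0.315   0.0015 -0.9491]
knob_grip 0.82 [285.5, 281.1] [0.5416 0.0064 0.236 ]
stop_face 0.63 [253.7, 226.5] [ 0.5607 -0.0397  0.034 ]
stop_face 0.59 [415.5, 204.1] [0.524  0.2051 0.034 ]
mould 0.65 [256.5, 227.4] [ 0.5674 -0.0366  0.02  ]
4.425
```

View pics/w0.png

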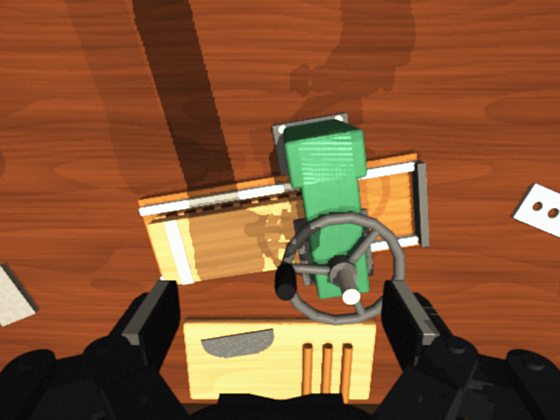

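Run:
```python
from h import *
for n,px,z in [("hub",(343,270),.202),("rail-",(143,211),.034),("rail+",(413,168),.034),("stopA",(417,164),.048),("stopB",(420,246),.048),("railR+",(416,242),.034),("mould c1",(150,222),.08),("c2",(165,282),.08),("bed end",(140,202),.02)]:
    print(n,at_z("wrist",px,z))
h=at_z("wrist",(343,270),.202)[:2];s=np.array([.5247,.2065]);d=s-h;print(d,np.linalg.norm(d),np.degrees(np.arctan2(d[1],d[0]))-90)
```

```text
hub [0.5471 0.0683 0.202 ]
rail- [ 0.5358 -0.2075  0.034 ]
rail+ [0.4691 0.1944 0.034 ]
stopA [0.4606 0.194  0.048 ]
stopB [0.5867 0.2142 0.048 ]
railR+ [0.5861 0.2131 0.034 ]
mould c1 [ 0.5368 -0.1809  0.08  ]
c2 [ 0.6312 -0.1695  0.08  ]
bed end [ 0.5258 -0.2161  0.02  ]
[-0.0224  0.1382] 0.14001946793806788 9.22495066804376
```

```bash
cat >> h.py <<'E'
YAW=np.radians(9.35);O=np.array([.5475,.0675])
EX=np.array([np.cos(YAW),np.sin(YAW)]);EY=np.array([-np.sin(YAW),np.cos(YAW)])
def W(x,y,z): return np.r_[O+x*EX+y*EY,z]
def inP(p): d=np.asarray(p)[:2]-O;return np.array([d@EX,d@EY])
QP=down(YAW-np.pi/2)
E
python3 - <<'E'
from h import *
move_ptp(W(0,-.30,.25),QP);move_gripper(0);print(read_qpos(),read_time_s())
movel(W(0,-.30,.054));f0=np.array(read_ft_force());print(f0,read_time_s())
movel(W(0,-.245,.054),speed=.1)
y=-.245
while y<-.158:
    y+=.012;movel(W(0,y,.054),speed=.06)
    F=np.array(read_ft_force())-f0;print(round(y,3),F[:2]@EY,F[2],inP(read_eef_pos()))
    if F[:2]@EY<-15:break
print(read_time_s())
im=read_camera("wrist");cv2.imwrite("pics/w1.png",im[...,::-1])
E
```

```text
[-0.5847  0.7941  1.3743  1.6664 -0.7963  1.3638 -2.0619] 8.075
[0.446  0.2342 0.2979] 9.5333
-0.233 -2.473788290848551 2.2353507492990525 [-0.0002 -0.2332]
-0.221 -1.7375517427878848 3.2347189649554613 [ 0.0001 -0.2206]
-0.209 -1.2377097485499537 3.2974880437943295 [ 0.0002 -0.2084]
-0.197 -2.368196439931537 2.8553703306992215 [ 0.0002 -0.1965]
-0.185 -1.5688069488517675 2.7167335728030864 [ 0.0001 -0.1845]
-0.173 -1.8807711913099368 3.194345359580785 [ 0.0001 -0.1726]
-0.161 -2.8180732851090604 4.447181038680743 [ 0.0001 -0.1606]
-0.149 -8.629940045100302 -0.43309164051152776 [ 0.0002 -0.1521]
13.0333
```

Run:
```python
from h import *
for y in (-.147,-.145,-.143):
    movel(W(0,y,.054),speed=.03);F=np.array(read_ft_force());print(F[:2]@EY,F[2],inP(read_eef_pos()))
    if F[:2]@EY<-20: break
movel(W(0,-.17,.054));movel(W(0,-.24,.054),speed=.2)
movel(W(0,-.25,.30),speed=.3)
move_gripper(.05)
move_ptp([.45,0,.42],down(np.pi))
im=read_camera("wrist");cv2.imwrite("pics/w2.png",im[...,::-1])
for n,z in dict(knob_grip=.236,stop_face=.034,wheel_hub=.202).items():
    for r in tip_of("wrist",n)[:2]: q=at_z("wrist",r["at"],z);print(n,r["confidence"],r["at"],q,inP(q))
print(read_time_s(),read_ft_force())
```

```text
-11.60516274740225 -1.6663662880288683 [ 0.0001 -0.1521]
-14.049366601402463 -0.7866757896419078 [ 0.    -0.152]
-16.55095807229976 -1.6493805097218146 [ 0.0001 -0.152 ]
knob_grip 0.8 [284.6, 281.6] [0.542  0.0043 0.236 ] [-0.0157 -0.0614]
stop_face 0.81 [416.8, 204.5] [0.5248 0.2061 0.034 ] [0.0002 0.1405]
wheel_hub 0.73 [345.7, 270.3] [0.5474 0.0706 0.202 ] [0.0005 0.0031]
19.2417 [-0.4675 -0.0445  0.1629]
```

View pics/w2.png

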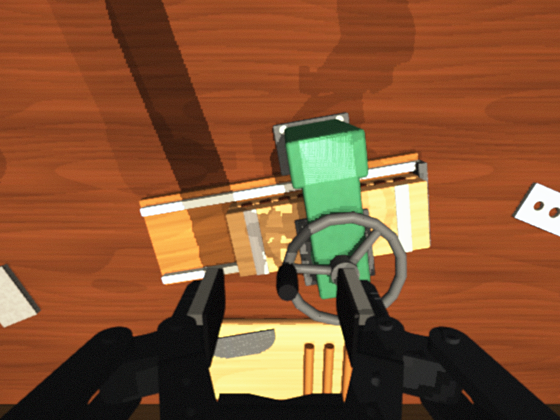

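```bash
cat >> h.py <<'E'
O=np.array([.5475,.068]);R=.062
def K(th,z=.236): return np.r_[O+R*np.array([np.cos(th),np.sin(th)]),z]  # world angle
E
python3 - <<'E'
from h import *
lo=np.array([-2.61,-.41,-1.48,0,-1.57,.05,-2.85]);hi=np.array([2.61,2.15,1.57,2.5,4.71,1.97,2.85])
for a in (np.pi,np.pi+.5,np.pi-.5,np.pi/2,-np.pi/2):
    q=[inverse_kinematics(K(t),down(a)) for t in np.arange(0,6.3,.5)]
    print(round(a,2),None if any(x is None for x in q) else (np.min([np.minimum(x-lo,hi-x) for x in q],0),np.ptp(q,0)))
move_ptp(np.r_[.541,.0055,.33],down(np.pi))
im=read_camera("wrist");cv2.imwrite("pics/w3.png",im[...,::-1])
for n,z in dict(knob_grip=.236,wheel_hub=.202).items():
    for c in("wrist",):
        for r in tip_of(c,n)[:2]: q=at_z(c,r["at"],z);print(n,r["confidence"],r["at"],q)
print(read_time_s(),read_finger_gap())
E
```

```text
3.14 (array([1.3841, 0.5509, 0.295 , 0.4774, 1.1352, 0.8265, 0.9635]), array([0.3925, 0.3052, 0.4006, 0.2864, 0.2931, 0.0861, 0.4075]))
3.64 (array([1.283 , 0.5873, 0.1141, 0.4757, 0.9356, 0.7592, 0.2877]), array([0.586 , 0.4151, 0.7164, 0.292 , 0.445 , 0.1489, 0.5308]))
2.64 (array([1.4821, 0.5305, 0.4541, 0.4798, 1.1584, 0.818 , 1.5397]), array([0.2514, 0.3458, 0.189 , 0.2824, 0.2995, 0.0965, 0.3705]))
1.57 (array([1.5589, 0.5156, 0.5299, 0.4839, 1.108 , 0.8031, 2.5961]), array([0.1265, 0.3947, 0.2536, 0.2767, 0.376 , 0.1122, 0.4195]))
-1.57 (array([ 1.8108,  0.5443,  0.4457,  0.541 ,  1.5781,  0.8044, -0.0024]), array([1.0755, 0.301 , 0.9958, 0.2855, 0.3167, 0.1035, 0.1352]))
knob_grip 0.79 [280.0, 229.7] [0.544  0.0054 0.236 ]
knob_grip 0.22 [363.5, 218.9] [0.5364 0.0602 0.236 ]
wheel_hub 0.85 [364.5, 219.1] [0.5488 0.0698 0.202 ]
19.975 0.04985798482394925
```

View pics/w3.png

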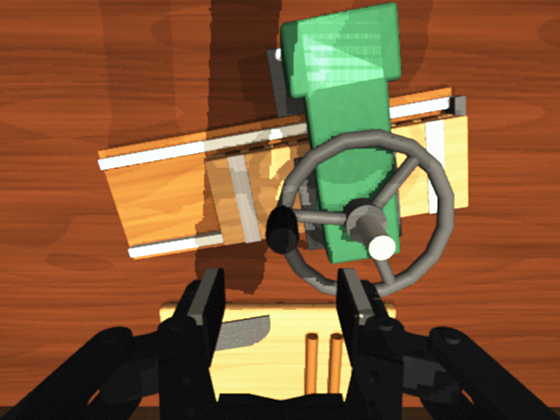

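Run:
```python
from h import *
movel([.543,.0055,.30],speed=.15);movel([.543,.0055,.236],speed=.1);print("F",read_ft_force())
move_gripper(0,40);print(read_finger_gap(),read_grasp_force(),read_eef_pos(),read_ft_force())
O=np.array([.548,.068]);p=read_eef_pos();th=np.arctan2(p[1]-O[1],p[0]-O[0]);log=[]
print(th,np.hypot(*(p[:2]-O)))
for i in range(10):
    th-=.2;movel([O[0]+.062*np.cos(th),O[1]+.062*np.sin(th),.236],speed=.1)
    F=np.array(read_ft_force());p=np.array(read_eef_pos());d=p[:2]-O;r=np.hypot(*d);u=d/r;t=np.array([u[1],-u[0]])
    log.append([th,np.arctan2(d[1],d[0]),r,-F[:2]@t,F[:2]@u,F[2]])
print(np.array(log));print(read_time_s(),read_finger_gap())
im=read_camera("side");cv2.imwrite("pics/s1.png",cv2.resize(im[130:310,170:350],None,fx=3,fy=3,interpolation=3)[...,::-1])
```

```text
F [ 0.0814 -0.699   0.5169]
0.020560193956405657 39.240927044302225 [0.5436 0.0061 0.2369] [-1.2599  0.9392  4.8828]
-1.6411196262619532 0.06205098908629507
[[-1.8411 -1.8373  0.0619 -1.659  -0.2047  6.0671]
 [-2.0411 -2.0395  0.0617 -1.7007 -0.2142  6.6583]
 [-2.2411 -2.242   0.0616 -1.0355  0.8653  6.0408]
 [-2.4411 -2.4446  0.0615 -1.0577  0.3167  5.8336]
 [-2.6411 -2.649   0.0614 -1.2089  0.5626  6.298 ]
 [-2.8411 -2.8543  0.0613 -1.2106  0.4805  7.3926]
 [-3.0411 -3.0606  0.0613 -0.4991  0.8265  6.3547]
 [-3.2411  3.0179  0.0613 -1.5108 -0.9484  5.0199]
 [-3.4411  2.8152  0.0613 -2.2778 -0.8477  5.3834]
 [-3.6411  2.6161  0.0614 -2.479  -1.6023  5.1323]]
24.225 0.02079164033764004
```

View pics/s1.png

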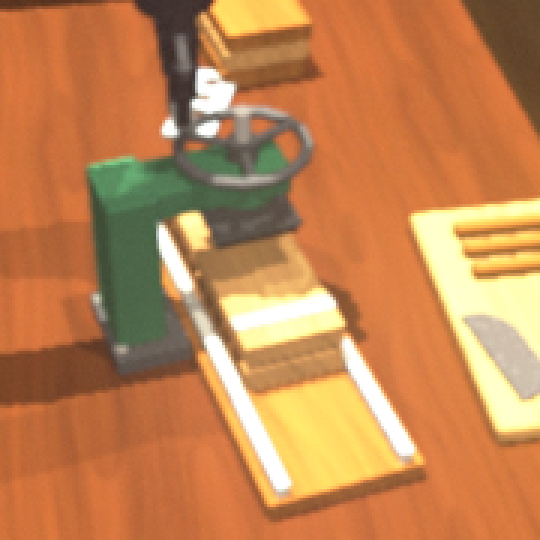

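```bash
cat >> h.py <<'E'
OC=np.array([.548,.068])
def turn(th,dth,speed):
    th-=dth;movel([OC[0]+.062*np.cos(th),OC[1]+.062*np.sin(th),.236],speed=speed)
    F=np.array(read_ft_force());p=np.array(read_eef_pos());d=p[:2]-OC;r=np.hypot(*d);u=d/r;t=np.array([u[1],-u[0]])
    a=np.arctan2(d[1],d[0]);lag=(a-th+np.pi)%(2*np.pi)-np.pi
    return th,[-1.6411-th,lag,r,-F[:2]@t,F[:2]@u,F[2],read_ft_torque()[2]]
E
python3 - <<'E'
from h import *
th=-3.6411;log=[]
for i in range(21):
    th,l=turn(th,.2,.04 if i<8 else .07);log.append(l)
print(np.array(log));print(th,read_time_s(),read_finger_gap())
E
```

```text
[[ 2.2    -0.0031  0.0614  0.3223  0.4651  7.7282 -0.0262]
 [ 2.4    -0.0042  0.0615 -0.3335  1.0335  8.1862  0.0063]
 [ 2.6    -0.0043  0.0616  1.0017 -1.046   7.3354  0.0217]
 [ 2.8    -0.0039  0.0617 -0.0389  0.5225  7.7057 -0.008 ]
 [ 3.     -0.0034  0.0619  1.2214  0.1275  7.4948 -0.0024]
 [ 3.2    -0.0027  0.062   0.6039  0.7765  7.4407  0.0141]
 [ 3.4    -0.0018  0.0621 -0.0374  0.5408  7.1465  0.0102]
 [ 3.6    -0.0006  0.0623  0.0412  0.8381  7.2196 -0.0121]
 [ 3.8    -0.0108  0.0624 -1.4479  1.0916  5.8308  0.0153]
 [ 4.     -0.0111  0.0625 -0.5053  1.3358  6.5095  0.0371]
 [ 4.2    -0.0096  0.0626 -0.4416  1.6686  5.9702 -0.0124]
 [ 4.4    -0.0081  0.0626 -0.8122  1.1833  5.7435 -0.0115]
 [ 4.6    -0.0078  0.0627  0.5587  2.0188  6.169  -0.0099]
 [ 4.8    -0.0073  0.0627  0.9353  1.7073  6.6942 -0.0449]
 [ 5.     -0.0092  0.0627 -0.5358  1.3353  6.4413 -0.0017]
 [ 5.2    -0.012   0.0626  0.0642  0.8525  7.1027  0.0021]
 [ 5.4    -0.0152  0.0626  0.6631  0.0319  7.3694 -0.0542]
 [ 5.6    -0.0153  0.0625 -1.1743 -0.7251  8.3892 -0.0124]
 [ 5.8    -0.0149  0.0623 -0.8889  0.0803  9.1653  0.0283]
 [ 6.     -0.0139  0.0622 -1.8296 -0.9139  9.433  -0.0243]
 [ 6.2    -0.0125  0.0621 -1.0217 -0.1857  9.5941 -0.0517]]
-7.8411000000000035 32.1667 0.020496514712152948
```

Run:
```python
from h import *
th=-7.8411;log=[]
for i in range(8):
    th,l=turn(th,.035,.012);log.append(l)
print(np.array(log));print(th,read_time_s())
im=read_camera("side");cv2.imwrite("pics/s2.png",cv2.resize(im[150:270,200:320],None,fx=5,fy=5,interpolation=3)[...,::-1])
for z in (.084,.1,.12): print(z,proj("side",W(.045,-.045,z)),proj("side",W(-.045,-.045,z)))
```

```text
[[ 6.235   0.0065  0.0621  1.629  -0.8238  7.7607 -0.0357]
 [ 6.27    0.0087  0.0621  2.4394 -0.6427  6.8071  0.0108]
 [ 6.305   0.0091  0.062   1.7994 -1.1433  7.3621 -0.037 ]
 [ 6.34    0.0095  0.062   1.4917 -0.8531  7.4454 -0.0499]
 [ 6.375   0.0099  0.062   2.4993 -0.4053  6.9105 -0.0135]
 [ 6.41    0.0099  0.0619  2.8536 -1.1889  7.544  -0.0407]
 [ 6.445   0.0103  0.0619  2.4716 -1.0825  8.3586 -0.0199]
 [ 6.48    0.0109  0.0619  2.1049  0.5404  7.4091  0.038 ]]
-8.1211 34.8333
0.084 [269.6059 216.8087] [240.5148 223.2875]
0.1 [269.6407 212.5633] [240.3493 219.0079]
0.12 [269.6848 207.1749] [240.1391 213.5745]
```

View pics/s2.png

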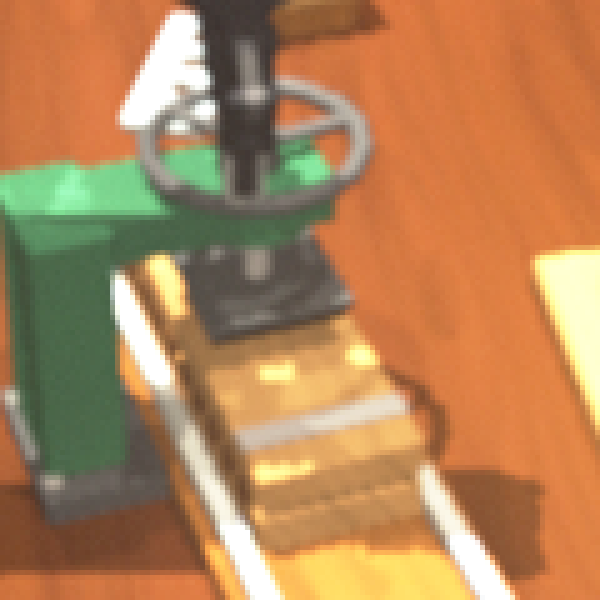

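Run:
```python
from h import *
th=-8.1211;log=[]
for i in range(9): th,l=turn(th,.25,.08);log.append(l)
f=[]
for i in range(24):
    th,l=turn(th,.1,.02);log.append(l);f.append(l[3])
    if np.mean(f[-3:])>5.8 or f[-1]>9: break
print(np.array(log)[:,:6]);print(th,read_time_s(),read_finger_gap())
```

```text
[[ 6.73   -0.0101  0.0617 -1.2042 -0.4007 11.0158]
 [ 6.98   -0.0106  0.0615 -1.5222 -0.6052 10.6074]
 [ 7.23   -0.0108  0.0614 -0.3446 -1.2013  9.6478]
 [ 7.48   -0.011   0.0614 -1.5878 -1.3212  8.9845]
 [ 7.73   -0.0103  0.0613 -1.7704 -1.3368  7.8162]
 [ 7.98   -0.0112  0.0613 -2.1792 -1.0157  7.8589]
 [ 8.23   -0.0134  0.0614 -2.0161 -1.3323  7.9573]
 [ 8.48   -0.0144  0.0615 -3.0733 -1.5008  7.6176]
 [ 8.73   -0.014   0.0616 -2.7184 -0.4351  7.9282]
 [ 8.83    0.0128  0.0616  1.4262  0.879  11.2914]
 [ 8.93    0.0126  0.0616  2.3059 -0.0978 11.5973]
 [ 9.03    0.0125  0.0617  2.2787  0.8387 10.3585]
 [ 9.13    0.0119  0.0618  1.1459  0.5845 10.4632]
 [ 9.23    0.0122  0.0618  1.598   1.2331  9.2008]
 [ 9.33    0.0124  0.0619  0.9314  1.4409  9.6311]
 [ 9.43    0.0121  0.0619  1.469   0.6904 10.4682]
 [ 9.53    0.0127  0.062   1.3913  1.4385 10.0113]
 [ 9.63    0.0134  0.0621  1.7005  1.0431  9.9734]
 [ 9.73    0.013   0.0621  1.5738  1.5118  9.5236]
 [ 9.83    0.014   0.0622  1.5818  0.4168  9.0623]
 [ 9.93    0.0151  0.0623  0.8312  0.8021  8.9209]
 [10.03    0.0155  0.0623  1.8865  1.3548  8.3588]
 [10.13    0.0158  0.0624  2.1507  1.8809  8.7538]
 [10.23    0.0174  0.0625  1.2421  1.4224  7.6603]
 [10.33    0.0231  0.0625  2.5993  1.4529  8.404 ]
 [10.43    0.0316  0.0626  2.5556  2.6477  7.7853]
 [10.53    0.0414  0.0626  3.7698  1.3739  9.0427]
 [10.63    0.0518  0.0626  5.0475  0.8379  8.8673]
 [10.73    0.0625  0.0626  5.6342  2.2171  8.6917]
 [10.83    0.0732  0.0627  5.871   1.7531  7.4786]
 [10.93    0.0838  0.0626  7.9292  2.3589  7.7869]]
-12.571099999999992 48.0417 0.020580730890281663
```

Run:
```python
from h import *
th,l=turn(-12.5711,-.08,.03);print(l,read_eef_pos())
move_gripper(.05);print(read_finger_gap(),read_ft_force(),read_time_s())
p=read_eef_pos();movel([p[0],p[1],.34],speed=.12);print(read_ft_force(),read_time_s())
im=read_camera("wrist")
for r in tip_of("wrist","knob_grip")[:1]: print(at_z("wrist",r["at"],.236),K(-12.4911-.0))
r=look_for("wrist","mould")[:1];cv2.imwrite("pics/w4.png",im[...,::-1])
```

```text
[10.85, np.float64(0.03680434837361979), np.float64(0.06263662224602608), np.float64(2.867369393948532), np.float64(1.8746047781721094), np.float64(7.167001712258339), np.float64(-0.008268091746850168)] [0.6102 0.075  0.237 ]
0.049967919917707306 [-0.2656 -0.0344  0.0804] 48.75
[0.3484 0.8156 0.2394] 49.7667
[0.6057 0.0848 0.236 ] [0.6093 0.0727 0.236 ]
```

View pics/w4.png

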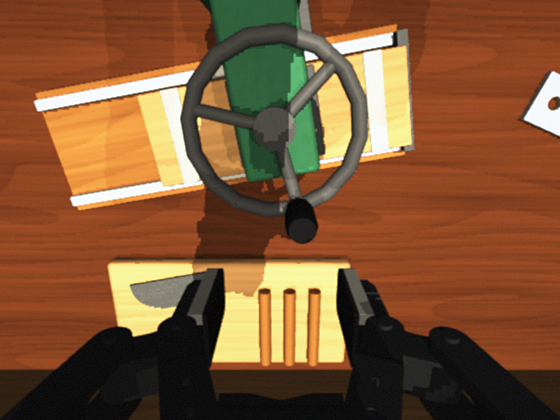

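Run:
```python
from h import *
h=at_z("wrist",(274,121),.208)
for px,z in [((301,232),.254),((300,205),.212)]: 
    q=at_z("wrist",px,z);print(q,h,np.arctan2(*(q-h)[1::-1]))
for i in range(3):
    read_camera("wrist");r=tip_of("wrist","knob_grip")[0];print(r["at"],at_z("wrist",r["at"],.236),read_eef_pos());pause(.5)
```

```text
[0.6086 0.0854 0.254 ] [0.5435 0.0679 0.208 ] 0.2634442815795108
[0.6036 0.0869 0.212 ] [0.5435 0.0679 0.208 ] 0.307240628282921
[298.4, 216.5] [0.6048 0.0845 0.236 ] [0.6082 0.0722 0.3392]
[301.5, 218.7] [0.6072 0.0867 0.236 ] [0.6086 0.0721 0.34  ]
[302.5, 216.1] [0.6053 0.0874 0.236 ] [0.6086 0.0721 0.34  ]
```

```bash
python3 -c "
from bench import *
print(sign_off(),read_time_s())"
```

```text
the job is handed in; nothing more can be done
the job is handed in; nothing more can be done
```

I pushed the mould home against the stop, then clamped it, let go and handed the job in. On release the wheel sprang back about 0.17 rad and then held still, leaving an estimated 40 N on the mould, and I don't yet have the verdict.

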